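# Sort stripped amplifier parts into their nests

### The arm

A 6-joint arm with a two-finger parallel gripper is mounted at the origin on the work surface. World frame = base frame: x ahead of the robot, y to its left, z up, the work surface at z = 0. Lengths are in m, angles in rad, forces in N, time in s.
With the tool pointing down it reaches from about 0.275 to 0.85 m from the base axis. Payload 19 kg.
Tool frame: the origin (TCP) lies between the finger pads; the fingertips stand 14 mm ahead of it and the grasp point (between the pads) lies 5 mm behind it; z points along the fingers, y is the line along which they close (so a half turn about z gives the same grasp; the last joint's range is limited). The gripper opens to 85 mm and grips with 20 to 120 N. Pads are 22 mm wide; open, the fingers measure 114 mm over their backs; the gripper's body (76 mm by 85 mm) begins 54 mm behind the grasp point. The pads swing forward as they close: fully open they stand 13 mm farther back than shut.
Start: joints at [1.076, 0.15, 1.437, -0, 1.554, -0.134], TCP at [0.203, 0.538, 0.245] pointing down, gripper open.
Joint ranges: [-2.8, 2.8], [-0.68, 2.1], [0.12, 2.68], [-1.39, 4.53], [0.16, 2.79], [-2.81, 2.81]. Speed limits (rad/s): [1.89, 1.89, 2.22, 3.01, 3.01, 3.01].

### API

Orientations are given as a unit quaternion [x, y, z, w].
In Python, from workcell import manip gives the robot as it stands.
- The arm moves only by the tool play_rows, never from a script. Its argument "deltas" is text: rows parted by semicolons, each of 6 numbers parted by spaces: the shift along the tool's x, y, z in units of 40 mm (1.0 is 40 mm), then the turn, a rotation vector about the tool's x, y, z in units of 5 degrees (1.0 is 5 degrees). A call has 1 to 5 rows; each row shifts and turns the commanded pose from where the row before left it, along the tool's axes as they then stand; what a row does not reach is not made up. A row lasts 1/8 s, in which the tool goes at most 62.5 mm and 10.7 degrees, less where a joint would pass 70% of its speed; a pose out of reach is approached as far as the arm can. A call is refused whole if a number of a shift passes 1 or a number of a turn 1, either way. A call with a gripper value outside its range is refused whole. "claw" is the finger opening in mm, from 0 to 85.4, set as the call begins (left out, the last holds). The fingers move at their own pace and stop on an object; "newtons" is the grip in N (left out, the last holds). Time passes only in rows, so rows that do not move let the fingers close. It gives the time, the measured TCP pose, the force, the opening and the grip force at its end, in the units of the state.
- manip.state(): the state, without advancing time (a new reading comes with each control period).
- manip.camera(name): name is "scene" or "top" or "wrist"; returns the picture (420x560x3 uint8, red, green, blue); there is no depth.
- manip.camera_info(name): a dict with "fx", "fy", "cx", "cy" (pixels), "origin" and "rotation" of the camera in the world. Camera axes: x right, y down, z forward; pixel columns grow to the right and rows downward; lengths in m; the calibration is good to about 2 mm. A picture is of the moment at which its call begins: read the wrist's pose just before it. camera_info takes no time and is no camera call; for the wrist camera it gives the pose at the moment of the call.
- manip.finish_job(): hands the job in; it is judged then, once.
Trained networks look in the newest picture that a camera, given by its name, has taken for a name from the list of things; names that differ only in an ending like _2 or _b are one class to them, and where a whole thing is asked for, a point or a joint stands for the part that bears it (a point fixed in the world has none). Each returns a list of dicts, best first, with "score" (0 to 1); they miss things now and then, are a little off and sometimes report something else, mostly with a low value. They report only what shows in the picture. A call takes as long as a camera call.
- manip.spot_in(camera, label): "uv" ([column, row] in pixels, amid what is visible of it).
- manip.regions_of(camera, label): "pixels" (420x560 bool, what is visible of it) and "uv" ([column, row] in pixels, amid what is visible of it).
The state is a dict: "t": time; "qpos": joint angles; "qvel": joint speeds; "effort": joint torques, N m; "tcp_pos": TCP position; "eef_rot": TCP orientation; "ft_force": force on the tool from outside, world axes, zero at the start; "ft_torque": the same for the moment, N m; "gripper_width": finger opening in m; "gripper_force": force on a finger pad.
Only numpy, scipy, OpenCV 4.12 (cv2) and the standard library are available. Lean on these libraries where they do the work, as an engineer would, in place of code of your own. Each camera call takes 0.05 s, during which the arm holds its last target. There are 200 camera calls.

### The job

Put each of the four parts taken out of the amplifier into the parts nest that matches it in colour and shape: the blue capacitor, the yellow-coiled transformer, the green terminal block and the red-capped loudspeaker. Lower each one all the way down rather than letting it drop, the same way up as it stands now, so that it sits flat on the floor of its recess, then let go. Leave the wire reel and the screwdriver where they are.

Things in the scene. Friction and masses are not known exactly. Their poses are not given: they have to be found in the camera images.
- capacitor: Loose can capacitor, an upright cylinder of 36 mm diameter and 52 mm height, blue sleeve, aluminium top; 60 to 105 g. Origin: centre of its underside, z up along the cylinder.
- transformer: Loose small transformer: an upright dark steel core 56 mm (x) by 20 mm (y) and 46 mm high, with a yellow taped coil 38 mm (x) by 36 mm (y) round its middle, from 5 to 39 mm height; 260 to 460 g. Origin: centre of its underside, z up. Easily gripped across the coil (along y, 36 mm); a half turn about z makes no difference.
- terminal: Loose green plastic terminal block, 64 mm (x) by 24 mm (y) and 26 mm high (the top 6 mm is only 18 mm wide in y), with a row of steel screw heads on top; 45 to 80 g. Origin: centre of its underside, z up. Grip it across y; a half turn about z makes no difference.
- speaker: Loose small loudspeaker lying face down: round steel rim of 76 mm diameter and 5 mm height, a stepped basket (60 mm diameter up to 12 mm, then 46 mm up to 20 mm height), and on top the magnet in a red cap, 48 mm diameter, from 20 to 44 mm height; 165 to 290 g. Origin: centre of its underside, z up on the axis. Grip it by the magnet.
- nest_capacitor: Fixed grey plastic parts nest, a flat block 76 x 76 mm and 9 mm high with one round, 52 mm diameter recess 6 mm deep in its middle, lined in blue (recess floor 3 mm above the bench). Origin: centre of the block's underside, z up. It takes the blue capacitor, standing upright, with 8 mm of room all round.
- nest_transformer: Fixed grey plastic parts nest, a flat block 96 (x) by 76 (y) mm and 9 mm high with one rectangular, 72 mm (x) by 52 mm (y), recess 6 mm deep in its middle, lined in yellow (recess floor 3 mm above the bench). Origin: centre of the block's underside, z up, x along the recess's long side. It takes the transformer with the yellow coil, its long side along the recess's, with 8 mm of room all round.
- nest_terminal: Fixed grey plastic parts nest, a flat block 104 (x) by 64 (y) mm and 9 mm high with one rectangular, 80 mm (x) by 40 mm (y), recess 6 mm deep in its middle, lined in green (recess floor 3 mm above the bench). Origin: centre of the block's underside, z up, x along the recess's long side. It takes the green terminal block, its long side along the recess's, with 8 mm of room all round.
- nest_speaker: Fixed grey plastic parts nest, a flat block 108 x 108 mm and 9 mm high with one round, 92 mm diameter recess 6 mm deep in its middle, lined in red (recess floor 3 mm above the bench). Origin: centre of the block's underside, z up. It takes the loudspeaker with the red magnet cap, still face down, with 8 mm of room all round.
- reel: Bystander: orange and silver wire reel standing on its flange, 54 mm diameter, 40 mm high, to the left of the work. Loose, not to be moved. Origin: centre of its underside, z up.
- screwdriver: Bystander: screwdriver with an orange handle lying flat beyond the work, about 200 mm long, roughly along y. Loose, not to be moved. Origin: its underside near mid-length, x from handle to tip.

How it is judged:
At the end, for the whole second after the job is handed in: Each part upright (0.07 rad) on the floor of its own recess (origin 1 to 5.5 mm over the nest's underside), within 13 mm of its centre; transformer and terminal block within 0.4 rad of the recess's long side; all released and at rest; reel and screwdriver moved less than 20 mm (horizontal distance between capacitor and nest_capacitor below 0.013 m and z of capacitor in the frame of nest_capacitor between 0.001 and 0.0055 m and angle between each of capacitor, transformer, terminal, speaker's own z axis and vertical below 0.07 rad and linear speed of each of capacitor, transformer, terminal, speaker below 0.02 m/s and angular speed of each of capacitor, transformer, terminal, speaker below 0.2 rad/s and horizontal distance between transformer and nest_transformer below 0.013 m and z of transformer in the frame of nest_transformer between 0.001 and 0.0055 m and angle between the x axis of transformer and the x axis of nest_transformer, either way round below 0.4 rad and horizontal distance between terminal and nest_terminal below 0.013 m and z of terminal in the frame of nest_terminal between 0.001 and 0.0055 m and angle between the x axis of terminal and the x axis of nest_terminal, either way round below 0.4 rad and horizontal distance between speaker and nest_speaker below 0.013 m and z of speaker in the frame of nest_speaker between 0.001 and 0.0055 m and not (distance of any of reel, screwdriver from where it was at the start of the episode above 0.02 m)); the robot touches nothing.
It fails at once if the wire reel or the screwdriver is moved more than 20 mm (distance of any of reel, screwdriver from where it was at the start of the episode above 0.02 m).
It fails at once if a part is let fall (out of the fingers it moves faster than 0.7 m/s, a fall of 25 mm) ((contact force between capacitor and the fingers below 0.01 N and linear speed of capacitor above 0.7 m/s) or (contact force between transformer and the fingers below 0.01 N and linear speed of transformer above 0.7 m/s) or (contact force between terminal and the fingers below 0.01 N and linear speed of terminal above 0.7 m/s) or (contact force between speaker and the fingers below 0.01 N and linear speed of speaker above 0.7 m/s)).
It also fails if it takes over 99 s, if anything falls off the work surface, if the arm or the gripper's body presses on something with over 40 N, if the wrist force passes 120 N, or if a joint passes its speed limit or range.

## Working session

There is one attempt and no reset: what is moved stays moved. The work goes in short steps, Python scripts to look and compute and a tool call to move; the robot and the scene stay as the last step left them, time stands still between calls to the robot, and variables do not carry over. Pictures are saved under pics/ and viewed, at most 16 in all, crops included, and the job is handed in when it is done.

Besides the shell and the picture viewer there is one more tool, called after "Emit:" by a JSON object that holds its "method" and its "body", one argument or row to a line. play_rows: Moves the arm, as the interface text tells. Its arguments: {"type":"object","properties":{"deltas":{"type":"string"},"claw":{"type":"number"},"newtons":{"type":"number"}},"required":["deltas"]}

```bash
mkdir -p pics
python3 - <<'E'
from workcell import manip
import cv2,numpy as np
s=manip.state();print(s['t'],s['tcp_pos'],s['eef_rot'])
for c in ['top','scene']:
    im=manip.camera(c);cv2.imwrite(f'pics/{c}0.png',im[:,:,::-1])
    print(c,{k:np.round(v,4).tolist() for k,v in manip.camera_info(c).items()})
np.save('pics/x.npy',0)
for l in ['capacitor','transformer','terminal','speaker','nest_capacitor','nest_transformer','nest_terminal','nest_speaker','reel','screwdriver']:
    for d in manip.regions_of('top',l)[:2]:
        p=d['pixels'].astype(np.uint8)
        cs,_=cv2.findContours(p,0,2);c=max(cs,key=cv2.contourArea)
        print(l,round(d['score'],2),np.round(d['uv'],1),p.sum(),cv2.minAreaRect(c))
E
```

```text
0.0 [0.20288438 0.53776443 0.24467604] [ 1.79411220e-01  9.83773970e-01 -5.93562663e-04 -1.94116725e-04]
top {'fx': 404.7639, 'fy': 404.7639, 'cx': 279.7587, 'cy': 210.1361, 'origin': [0.5433, 0.0592, 0.9849], 'rotation': [-0.7014, 0.7119, -0.0271, 0.0237]}
scene {'fx': 457.647, 'fy': 457.647, 'cx': 271.98, 'cy': 208.7241, 'origin': [1.1538, 0.5342, 0.8627], 'rotation': [0.3859, 0.8545, -0.3171, -0.1428]}
capacitor 0.66 [269.7 285.2] 229 ((266.5, 283.5), (17.0, 15.0), 90.0)
transformer 0.84 [420.8 200.7] 336 ((420.1723937988281, 200.4310302734375), (14.66993236541748, 27.85430145263672), 68.19859313964844)
terminal 0.86 [337.2 195.5] 272 ((338.0570373535156, 195.88343811035156), (10.434225082397461, 27.434377670288086), 14.743562698364258)
speaker 0.7 [421.2 198.5] 366 ((420.0517578125, 200.12074279785156), (14.968935012817383, 28.887418746948242), 66.80140686035156)
speaker 0.68 [414.7 284.6] 814 ((416.2500305175781, 284.25), (30.405588150024414, 31.11269760131836), 45.0)
nest_capacitor 0.83 [336.8 284.4] 986 ((338.34661865234375, 283.6756591796875), (32.593475341796875, 31.17074394
[... 355 characters left out ...]
.8326721191406, 283.7271728515625), (33.372962951660156, 31.751602172851562), 7.765166282653809)
nest_terminal 0.9 [189.8 208.4] 1183 ((186.64881896972656, 207.0554962158203), (44.63737869262695, 27.982702255249023), 83.8844985961914)
nest_speaker 0.65 [259. 200.] 2007 ((259.8245849609375, 204.16712951660156), (44.990360260009766, 47.040157318115234), 86.98721313476562)
reel 0.84 [128.9 284. ] 557 ((128.0, 284.5), (23.0, 28.0), 90.0)
reel 0.65 [191.3 206.7] 1186 ((186.9891357421875, 206.410400390625), (43.890865325927734, 27.79654312133789), 83.0887680053711)
screwdriver 0.88 [365.5 134.6] 539 ((348.9568786621094, 132.1040496826172), (82.14784240722656, 10.75830364227295), 4.085616588592529)
```

Run:
```python
import cv2
a=cv2.imread('pics/top0.png')
c=a[110:330,90:470];cv2.imwrite('pics/top0c.png',cv2.resize(c,None,fx=2.1,fy=2.1,interpolation=cv2.INTER_CUBIC))
```

```text
(no output)
```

View pics/top0c.png

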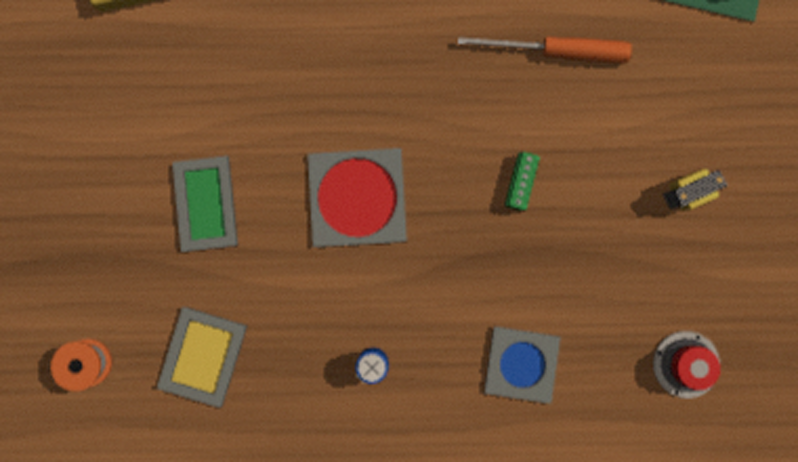

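View pics/scene0.png

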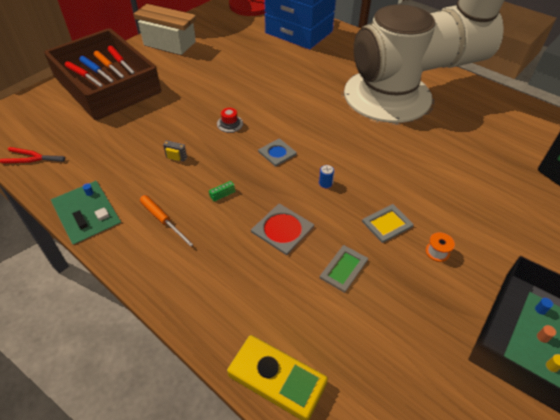

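The crop shows four nests (green, red, yellow and blue recesses) and the four parts well spread out. The reel is at crop (80,365) and the screwdriver at the top, around crop (545,48). Next I measure them by colour.

```bash
cat > h.py <<'E'
import numpy as np,cv2
from scipy.spatial.transform import Rotation as R
from scipy.optimize import least_squares
from workcell import manip
def cam(name):
    i=manip.camera_info(name);q=np.array(i['rotation']);M=R.from_quat(q).as_matrix() if q.shape==(4,) else q
    return i,M,np.array(i['origin'])
def ray(c,uv,z):
    i,M,o=c;d=M@np.array([(uv[0]-i['cx'])/i['fx'],(uv[1]-i['cy'])/i['fy'],1]);return (o+d*(z-o[2])/d[2])[:2]
def proj(c,P):
    i,M,o=c;p=(np.asarray(P)-o)@M;return np.c_[p[:,0]/p[:,2]*i['fx']+i['cx'],p[:,1]/p[:,2]*i['fy']+i['cy']]
def blob(im,lo,hi,uv,r):
    h=cv2.cvtColor(im,cv2.COLOR_RGB2HSV);m=cv2.inRange(h,lo,hi)
    if lo[0]==0 and hi[0]<12: m|=cv2.inRange(h,(168,)+lo[1:],(180,)+hi[1:])
    k=np.zeros_like(m);cv2.circle(k,tuple(int(round(v)) for v in uv),r,255,-1);m&=k
    n,l,s,_=cv2.connectedComponentsWithStats(m);j=1+np.argmax(s[1:,4]);return l==j
def cen(m): v,u=np.nonzero(m);return np.array([u.mean(),v.mean()])
def rect_angle(c,m,z):
    v,u=np.nonzero(m);P=np.array([ray(c,p,z) for p in np.c_[u,v]]);w,V=np.linalg.eigh(np.cov(P.T));a=V[:,1];return np.degrees(np.arctan2(a[1],a[0]))%180
def box(sx,sy,z0,z1): return np.array([[a*sx/2,b*sy/2,z] for a in(-1,1) for b in(-1,1) for z in(z0,z1)])
def fit(c,m,P,z):
    """pose x,y,yaw whose projected convex solid P matches mask centroid + second moments"""
    def mom(h):
        M=cv2.moments(h.astype(np.float32));a=M['m00'];return np.array([M['m10']/a,M['m01']/a,M['mu20']/a/5,M['mu11']/a/5,M['mu02']/a/5])
    v,u=np.nonzero(m);C=np.cov(np.c_[u,v].T);t=np.array([u.mean(),v.mean(),C[0,0]/5,C[0,1]/5,C[1,1]/5])
    a0=np.radians(rect_angle(c,m,z));x0=ray(c,t[:2],z)
    def f(q):
        Rz=R.from_euler('z',q[2]).as_matrix();return mom(cv2.convexHull(proj(c,P@Rz.T+[q[0],q[1],0]).astype(np.float32)))-t
    r=least_squares(f,[*x0,a0],x_scale=[.01,.01,.1],diff_step=1e-3);return r.x[0],r.x[1],np.degrees(r.x[2])%180,r.cost
def plan(x,y,z,yaw=None,s=None,mx=1.0):
    """rows (tool axes) to reach x,y,z with tool-y line at yaw deg (mod 180, nearest)"""
    s=s or manip.state();p=np.array(s['tcp_pos']);r=R.from_quat(s['eef_rot']);g=r.as_matrix()
    cur=np.degrees(np.arctan2(g[1,1],g[0,1]));d=0 if yaw is None else (yaw-cur+90)%180-90
    # goal: exactly down
    ga=np.radians(cur+d);yv=np.array([np.cos(ga),np.sin(ga),0]);zv=np.array([0,0,-1]);G=np.c_[np.cross(yv,zv),yv,zv]
    rv=(r.inv()*R.from_matrix(G)).as_rotvec();D=np.array([x,y,z])-p
    n=max(1,int(np.ceil(max(np.abs(np.degrees(rv)).max()/5/.99,np.linalg.norm(D)/.04/mx))))
    print('cur',np.round(p,4),'yaw',round(cur,1),'n',n);out=[]
    for k in range(n):
        a=r*R.from_rotvec(rv*k/n);out.append(' '.join(f'{v:.2f}' for v in np.r_[a.inv().apply(D/n)/.04,np.degrees(rv)/5/n]))
    for k in range(0,n,5): print('; '.join(out[k:k+5]))
E
cat > m.py <<'E'
from h import *
c=cam('top');im=manip.camera('top')
cr=lambda a,b:(90+a/2.1,110+b/2.1)
for n,lo,hi,uv,r in [('nT_green',(40,90,40),(85,255,255),cr(205,204),22),('nS_red',(0,150,80),(8,255,255),cr(357,197),26),('nX_yel',(18,120,80),(35,255,255),cr(202,356),24),('nC_blue',(100,120,50),(125,255,255),cr(523,366),16)]:
    m=blob(im,lo,hi,uv,r);print(n,m.sum(),np.round(ray(c,cen(m),.003),4),round(rect_angle(c,m,.003),1))
m=blob(im,(40,90,40),(85,255,255),cr(522,181),20);m=cv2.morphologyEx(m.astype(np.uint8),3,np.ones((3,3)))
P=np.r_[box(.064,.024,0,.02),box(.064,.018,.02,.026)];print('term',m.sum(),np.round(fit(c,m,P,.02),4))
m=blob(im,(18,110,60),(38,255,255),cr(700,188),16);print('coil',m.sum())
h=cv2.cvtColor(im,cv2.COLOR_RGB2HSV);k=np.zeros(m.shape,np.uint8);cv2.circle(k,(423,199),11,1,-1);y=(cv2.inRange(h,(20,110,90),(38,255,255))>0)&(k>0)
print('coil yellow',y.sum(),np.round(ray(c,cen(y),.037),4),rect_angle(c,y,.037))
d=[q for q in manip.regions_of('top','transformer') if abs(q['uv'][0]-420)<12][0]
print('trafo',np.round(fit(c,d['pixels'],np.r_[box(.056,.02,0,.046),box(.038,.036,.005,.039)],.03),4))
t=np.linspace(0,2*np.pi,24,endpoint=False);cy=lambda rr,z:np.c_[rr*np.cos(t),rr*np.sin(t),0*t+z]
m=blob(im,(0,150,60),(9,255,255),cr(696,368),16);q=np.round(fit(c,m,np.r_[cy(.024,.02),cy(.024,.044)],.036),4);print('spk cap',m.sum(),q)
m=blob(im,(0,0,90),(180,90,255),cr(696,368),8);print('spk white',m.sum(),np.round(ray(c,cen(m),.044),4))
m=blob(im,(0,0,110),(180,90,255),cr(371,367),11);print('capac white',m.sum(),np.round(ray(c,cen(m),.052),4))
for l,z in(('reel',.02),('screwdriver',.01)): print(l,ray(c,manip.spot_in('top',l)[0]['uv'],z))
E
python3 m.py
```

```text
nT_green 515 [0.626 0.279] 5.5
nS_red 1083 [0.6304 0.1024] 131.1
nX_yel 643 [0.4502 0.2821] 162.5
nC_blue 348 [ 0.4358 -0.0842] 52.9
term 279 [ 6.455000e-01 -8.810000e-02  1.638354e+02  2.632000e-01]
coil 74
coil yellow 107 [ 0.6326 -0.2807] 25.33775535528656
trafo [  0.6307  -0.2814 115.2987   0.6298]
spk cap 295 [ 0.4333 -0.2732 87.1389  0.224 ]
spk white 55 [ 0.4327 -0.2721]
capac white 146 [0.4404 0.0866]
reel [0.44501646 0.40864955]
screwdriver [ 0.79643845 -0.16256234]
```

```bash
python3 -c "
from h import *
plan(.4404,.0866,.13)"
```

```text
cur [0.203  0.5379 0.2453] yaw 69.3 n 14
-0.68 -0.60 0.21 -0.00 -0.00 -0.00; -0.68 -0.60 0.21 -0.00 -0.00 -0.00; -0.68 -0.60 0.21 -0.00 -0.00 -0.00; -0.68 -0.60 0.21 -0.00 -0.00 -0.00; -0.68 -0.60 0.21 -0.00 -0.00 -0.00
-0.68 -0.60 0.21 -0.00 -0.00 -0.00; -0.68 -0.60 0.21 -0.00 -0.00 -0.00; -0.68 -0.60 0.21 -0.00 -0.00 -0.00; -0.68 -0.60 0.21 -0.00 -0.00 -0.00; -0.68 -0.60 0.21 -0.00 -0.00 -0.00
-0.68 -0.60 0.21 -0.00 -0.00 -0.00; -0.68 -0.60 0.21 -0.00 -0.00 -0.00; -0.68 -0.60 0.21 -0.00 -0.00 -0.00; -0.68 -0.60 0.21 -0.00 -0.00 -0.00
```

Emit:
{"method": "play_rows", "body": {
  "deltas": "-0.68 -0.60 0.21 0 0 0; -0.68 -0.60 0.21 0 0 0; -0.68 -0.60 0.21 0 0 0; -0.68 -0.60 0.21 0 0 0; -0.68 -0.60 0.21 0 0 0",
  "claw": 85,
  "newtons": 50
}}

```text
t: 1.42
tcp_pos: [0.2883, 0.3766, 0.2031]
eef_rot: [0.179, 0.984, 0.0, 0.0]
ft_force: [0.5, -0.5, 0.7]
gripper_width: 0.0849
gripper_force: 0.0
```

Emit:
{"method": "play_rows", "body": {
  "deltas": "-0.68 -0.60 0.21 0 0 0; -0.68 -0.60 0.21 0 0 0; -0.68 -0.60 0.21 0 0 0; -0.68 -0.60 0.21 0 0 0; -0.68 -0.60 0.21 0 0 0"
}}

```text
t: 2.05
tcp_pos: [0.3732, 0.2163, 0.1612]
eef_rot: [0.179, 0.984, 0.0, 0.0]
ft_force: [0.4, -0.2, 0.4]
gripper_width: 0.0851
gripper_force: 0.0
```

Emit:
{"method": "play_rows", "body": {
  "deltas": "-0.68 -0.60 0.21 0 0 0; -0.68 -0.60 0.21 0 0 0; -0.68 -0.60 0.21 0 0 0; -0.68 -0.60 0.21 0 0 0; 0 0 0 0 0 0"
}}

```text
t: 2.68
tcp_pos: [0.4412, 0.0875, 0.1272]
eef_rot: [0.181, 0.984, -0.0, -0.0]
ft_force: [-0.4, 0.3, 0.1]
gripper_width: 0.0848
gripper_force: 0.0
```

Run:
```python
from h import *
c=cam('wrist');im=manip.camera('wrist');cv2.imwrite('pics/w1.png',im[:,:,::-1])
print(manip.state()['tcp_pos'],c[2])
m=blob(im,(0,0,110),(180,90,255),proj(c,[[.4404,.0866,.052]])[0],60);print(m.sum(),cen(m),ray(c,cen(m),.052))
plan(.4404,.0866,.03)
```

```text
[0.44078673 0.08847743 0.12747918] [0.36829004 0.11599034 0.25556169]
1459 [275.40644277 223.16860864] [0.4398623  0.08777541]
cur [0.4408 0.0885 0.1275] yaw 69.2 n 3
-0.00 -0.02 0.81 -0.00 -0.00 -0.00; -0.00 -0.02 0.81 -0.00 -0.00 -0.00; -0.00 -0.02 0.81 -0.00 -0.00 -0.00
```

View pics/w1.png

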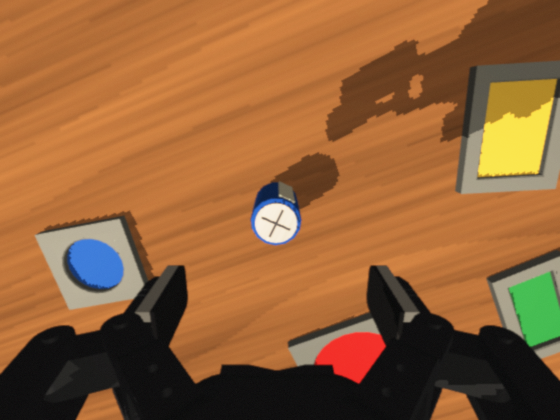

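The capacitor top is at (275,223), centred between the fingers and within 1.5 mm of the top-camera measurement. I'll descend and grip.

Emit:
{"method": "play_rows", "body": {
  "deltas": "0 -0.02 0.81 0 0 0; 0 -0.02 0.81 0 0 0; 0 -0.02 0.81 0 0 0; 0 0 0 0 0 0"
}}

```text
t: 3.22
tcp_pos: [0.4384, 0.0875, 0.0293]
eef_rot: [0.179, 0.984, -0.0, -0.002]
ft_force: [-0.6, -0.1, 0.3]
gripper_width: 0.0851
gripper_force: 0.0
```

Emit:
{"method": "play_rows", "body": {
  "deltas": "0 0 0 0 0 0; 0 0 0 0 0 0; 0 0 0 0 0 0; 0 0 0 0 0 0; 0 0 0 0 0 0",
  "claw": 20
}}

```text
t: 3.85
tcp_pos: [0.4404, 0.087, 0.0317]
eef_rot: [0.179, 0.984, 0.0, 0.001]
ft_force: [-4.5, 0.9, 12.0]
gripper_width: 0.0351
gripper_force: 48.8
```

```bash
python3 -c "
from h import *
s=manip.state();print(s['gripper_width'],s['gripper_force'],s['ft_force'])
t=dict(s);t['tcp_pos']=np.array(s['tcp_pos'])+[0,0,.08]
plan(.4358,-.0842,.115,s=t)"
```

```text
0.03509563648047105 48.7638133764267 [-4.48137351  0.8539872  11.95937287]
cur [0.4404 0.087  0.1117] yaw 69.3 n 5
-0.28 -0.81 -0.02 0.00 0.00 -0.00; -0.28 -0.81 -0.02 0.00 0.00 -0.00; -0.28 -0.81 -0.02 0.00 0.00 -0.00; -0.28 -0.81 -0.02 0.00 0.00 -0.00; -0.28 -0.81 -0.02 0.00 0.00 -0.00
```

Emit:
{"method": "play_rows", "body": {
  "deltas": "0 0 -0.5 0 0 0; 0 0 -0.75 0 0 0; 0 0 -0.75 0 0 0"
}}

```text
t: 4.22
tcp_pos: [0.4397, 0.0869, 0.1118]
eef_rot: [0.179, 0.984, -0.0, 0.0]
ft_force: [1.0, -0.6, -0.2]
gripper_width: 0.0346
gripper_force: 49.9
```

Emit:
{"method": "play_rows", "body": {
  "deltas": "-0.28 -0.81 -0.02 0 0 0; -0.28 -0.81 -0.02 0 0 0; -0.28 -0.81 -0.02 0 0 0; -0.28 -0.81 -0.02 0 0 0; -0.28 -0.81 -0.02 0 0 0"
}}

```text
t: 4.85
tcp_pos: [0.4349, -0.0856, 0.1151]
eef_rot: [0.179, 0.984, -0.0, 0.0]
ft_force: [0.5, 0.1, -0.8]
gripper_width: 0.0348
gripper_force: 50.0
```

Run:
```python
from h import *
s=manip.state();print(s['gripper_width'],s['gripper_force'],s['ft_force'],s['tcp_pos'])
c=cam('wrist');im=manip.camera('wrist');cv2.imwrite('pics/w2.png',im[:,:,::-1])
plan(.4358,-.0842,.04)
```

```text
0.03477297670322748 50.01900851726532 [ 0.53251812  0.07667205 -0.81639262] [ 0.43492464 -0.08558381  0.11505353]
cur [ 0.435  -0.0885  0.1152] yaw 69.3 n 2
0.01 0.06 0.94 -0.01 0.01 0.00; 0.01 0.05 0.94 -0.01 0.01 0.00
```

View pics/w2.png

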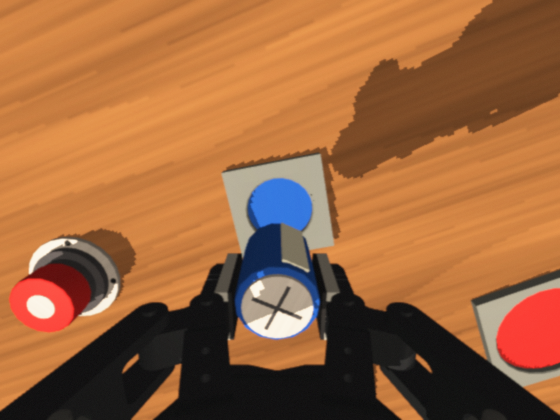

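Emit:
{"method": "play_rows", "body": {
  "deltas": "0 0.04 0.8 0 0 0; 0 0.03 0.8 0 0 0; 0 0 0 0 0 0"
}}

```text
t: 5.28
tcp_pos: [0.4349, -0.0814, 0.0494]
eef_rot: [0.179, 0.984, 0.0, -0.002]
ft_force: [1.0, 0.3, 0.1]
gripper_width: 0.0348
gripper_force: 50.2
```

```bash
python3 -c "
from h import *
plan(.4358,-.0842,.0343)"
```

```text
cur [ 0.4349 -0.0814  0.0494] yaw 69.3 n 1
-0.05 -0.06 0.38 -0.00 -0.04 -0.00
```

Emit:
{"method": "play_rows", "body": {
  "deltas": "0 0 0.2 0 0 0; 0 0 0.2 0 0 0; 0 0 0 0 0 0; 0 0 0 0 0 0"
}}

```text
t: 5.78
tcp_pos: [0.4361, -0.0818, 0.0347]
eef_rot: [0.179, 0.984, -0.0, 0.0]
ft_force: [-0.4, 0.0, -0.1]
gripper_width: 0.0349
gripper_force: 50.8
```

Emit:
{"method": "play_rows", "body": {
  "deltas": "0 0 0.05 0 0 0; 0 0 0 0 0 0"
}}

```text
t: 6.02
tcp_pos: [0.4367, -0.0819, 0.0341]
eef_rot: [0.179, 0.984, -0.0, 0.001]
ft_force: [-7.7, 3.5, 28.0]
gripper_width: 0.0347
gripper_force: 54.0
```

Contact is confirmed, so I release and retreat upward.

Emit:
{"method": "play_rows", "body": {
  "deltas": "0 0 -0.04 0 0 0; 0 0 0 0 0 0; 0 0 0 0 0 0; 0 0 0 0 0 0",
  "claw": 80
}}

```text
t: 6.52
tcp_pos: [0.4359, -0.0818, 0.034]
eef_rot: [0.179, 0.984, -0.0, -0.0]
ft_force: [0.3, 0.5, -0.2]
gripper_width: 0.0798
gripper_force: 0.0
```

Emit:
{"method": "play_rows", "body": {
  "deltas": "0 0 -0.8 0 0 0; 0 0 -1 0 0 0; 0 0 -1 0 0 0; 0 0 0 0 0 0"
}}

```text
t: 7.02
tcp_pos: [0.4372, -0.0823, 0.1487]
eef_rot: [0.179, 0.984, -0.0, 0.002]
ft_force: [-0.6, 0.1, -1.2]
gripper_width: 0.0799
gripper_force: 0.0
```

Run:
```python
from h import *
c=cam('wrist');im=manip.camera('wrist');cv2.imwrite('pics/w3.png',im[:,:,::-1])
m=blob(im,(0,0,110),(180,90,255),proj(c,[[.436,-.083,.055]])[0],30);print(m.sum(),cen(m),ray(c,cen(m),.055))
plan(.433,-.2726,.12)
```

```text
1190 [277.02436975 213.17394958] [ 0.43585201 -0.0806461 ]
cur [ 0.4364 -0.082   0.1469] yaw 69.3 n 5
-0.32 -0.90 0.14 -0.00 0.00 0.00; -0.32 -0.90 0.14 -0.00 0.00 0.00; -0.32 -0.90 0.13 -0.00 0.00 0.00; -0.32 -0.90 0.13 -0.00 0.00 0.00; -0.32 -0.90 0.13 -0.00 0.00 0.00
```

View pics/w3.png

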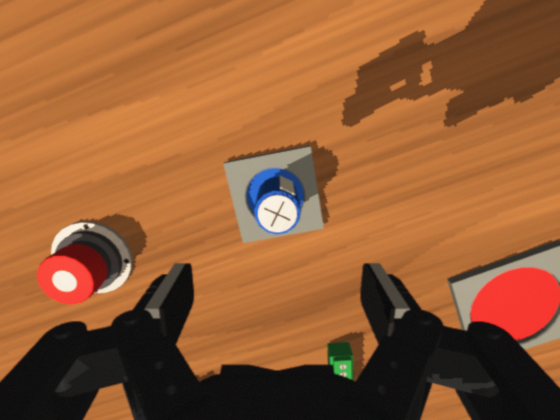

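The capacitor stands upright in the blue recess at (277,213), about 3 mm off centre. Next is the speaker.

Emit:
{"method": "play_rows", "body": {
  "deltas": "-0.32 -0.90 0.14 0 0 0; -0.32 -0.90 0.14 0 0 0; -0.32 -0.90 0.13 0 0 0; -0.32 -0.90 0.13 0 0 0; -0.32 -0.90 0.13 0 0 0",
  "claw": 85
}}

```text
t: 7.7
tcp_pos: [0.4317, -0.2738, 0.1177]
eef_rot: [0.18, 0.984, 0.0, -0.001]
ft_force: [0.3, -0.0, 0.7]
gripper_width: 0.0851
gripper_force: 0.0
```

Emit:
{"method": "play_rows", "body": {
  "deltas": "0 0 0 0 0 0; 0 0 0 0 0 0"
}}

```text
t: 7.95
tcp_pos: [0.4319, -0.2722, 0.1183]
eef_rot: [0.18, 0.984, 0.0, -0.001]
ft_force: [0.0, 0.1, -0.6]
gripper_width: 0.0852
gripper_force: 0.0
```

Run:
```python
from h import *
c=cam('wrist');im=manip.camera('wrist')
m=blob(im,(0,0,120),(180,80,255),proj(c,[[.433,-.2726,.044]])[0],22);print(m.sum(),cen(m),ray(c,cen(m),.044))
plan(.433,-.2726,.031)
```

```text
568 [276.92429577 225.54225352] [ 0.43230441 -0.27130277]
cur [ 0.4321 -0.272   0.1187] yaw 69.3 n 3
-0.01 -0.00 0.73 0.00 -0.00 0.00; -0.01 -0.00 0.73 0.00 -0.00 0.00; -0.01 -0.00 0.73 0.00 -0.00 0.00
```

Emit:
{"method": "play_rows", "body": {
  "deltas": "0 0 0.73 0 0 0; 0 0 0.73 0 0 0; 0 0 0.73 0 0 0; 0 0 0 0 0 0"
}}

```text
t: 8.5
tcp_pos: [0.4316, -0.2712, 0.0303]
eef_rot: [0.179, 0.984, 0.001, -0.002]
ft_force: [0.9, -0.5, 1.1]
gripper_width: 0.085
gripper_force: 0.0
```

Emit:
{"method": "play_rows", "body": {
  "deltas": "0 0 0 0 0 0; 0 0 0 0 0 0; 0 0 0 0 0 0; 0 0 0 0 0 0; 0 0 0 0 0 0",
  "claw": 30,
  "newtons": 60
}}

```text
t: 9.12
tcp_pos: [0.4329, -0.2732, 0.0332]
eef_rot: [0.179, 0.984, -0.001, 0.001]
ft_force: [-1.5, 1.7, 11.3]
gripper_width: 0.0466
gripper_force: 60.3
```

Emit:
{"method": "play_rows", "body": {
  "deltas": "0 0 -0.5 0 0 0; 0 0 -0.75 0 0 0; 0 0 -0.9 0 0 0; 0 0 0 0 0 0"
}}

```text
t: 9.62
tcp_pos: [0.4334, -0.2736, 0.1208]
eef_rot: [0.179, 0.984, -0.001, 0.002]
ft_force: [0.0, 0.2, -2.6]
gripper_width: 0.0463
gripper_force: 62.3
```

Run:
```python
from h import *
s=manip.state();print(s['gripper_width'],s['ft_force'])
c=cam('wrist');im=manip.camera('wrist');cv2.imwrite('pics/w4.png',im[:,:,::-1])
plan(.6304,.1024,.13)
```

```text
0.04629756758208196 [ 0.04025065  0.17472518 -2.57134224]
cur [ 0.4327 -0.2732  0.119 ] yaw 69.3 n 11
-0.12 0.96 -0.03 -0.00 0.00 0.00; -0.12 0.96 -0.03 -0.00 0.00 0.00; -0.12 0.96 -0.03 -0.00 0.00 0.00; -0.12 0.96 -0.03 -0.00 0.00 0.00; -0.12 0.96 -0.03 -0.00 0.00 0.00
-0.12 0.96 -0.03 -0.00 0.00 0.00; -0.12 0.96 -0.03 -0.00 0.00 0.00; -0.12 0.96 -0.03 -0.00 0.00 0.00; -0.12 0.96 -0.03 -0.00 0.00 0.00; -0.12 0.96 -0.03 -0.00 0.00 0.00
-0.12 0.96 -0.03 -0.00 0.00 0.00
```

View pics/w4.png

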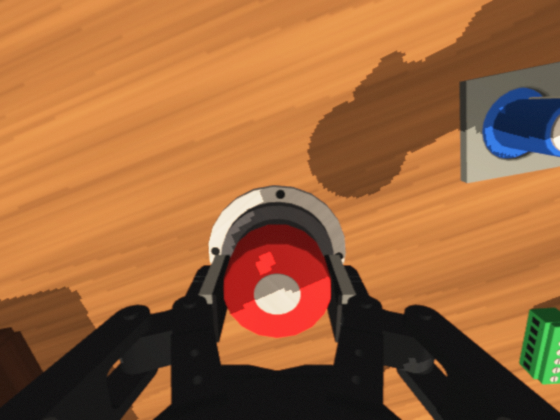

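The speaker hangs level in the grip, with its cap at (278,295). I'll carry it over.

Emit:
{"method": "play_rows", "body": {
  "deltas": "-0.12 0.96 -0.03 0 0 0; -0.12 0.96 -0.03 0 0 0; -0.12 0.96 -0.03 0 0 0; -0.12 0.96 -0.03 0 0 0; -0.12 0.96 -0.03 0 0 0"
}}

```text
t: 10.3
tcp_pos: [0.5226, -0.1003, 0.1227]
eef_rot: [0.179, 0.984, 0.0, -0.001]
ft_force: [0.9, -0.6, -2.4]
gripper_width: 0.0464
gripper_force: 62.5
```

Emit:
{"method": "play_rows", "body": {
  "deltas": "-0.12 0.96 -0.03 0 0 0; -0.12 0.96 -0.03 0 0 0; -0.12 0.96 -0.03 0 0 0; -0.12 0.96 -0.03 0 0 0; -0.12 0.96 -0.03 0 0 0"
}}

```text
t: 10.92
tcp_pos: [0.6128, 0.0707, 0.1285]
eef_rot: [0.179, 0.984, -0.0, -0.001]
ft_force: [0.8, -0.3, -3.1]
gripper_width: 0.0465
gripper_force: 62.5
```

Emit:
{"method": "play_rows", "body": {
  "deltas": "-0.12 0.96 0.8 0 0 0; 0 0 0.5 0 0 0; 0 0 0 0 0 0; 0 0 0 0 0 0"
}}

```text
t: 11.42
tcp_pos: [0.6309, 0.103, 0.0784]
eef_rot: [0.18, 0.984, -0.0, 0.0]
ft_force: [-0.1, 0.9, -2.3]
gripper_width: 0.0463
gripper_force: 62.7
```

Run:
```python
from h import *
c=cam('wrist');im=manip.camera('wrist');cv2.imwrite('pics/w5.png',im[:,:,::-1])
plan(.6304,.1024,.042)
```

```text
cur [0.6311 0.103  0.0788] yaw 69.3 n 1
0.01 -0.02 0.92 0.00 0.01 -0.00
```

View pics/w5.png

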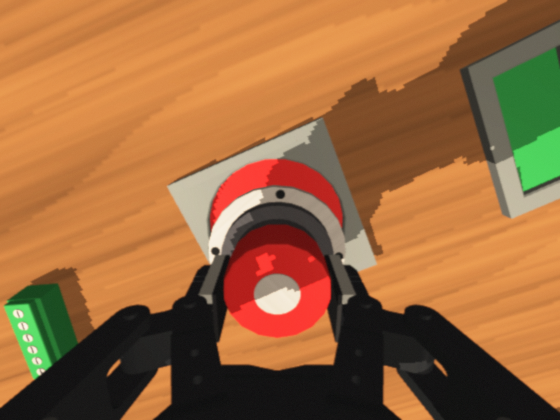

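The speaker is centred laterally over the red recess (276,190). I'll lower it.

Emit:
{"method": "play_rows", "body": {
  "deltas": "0 0 0.5 0 0 0; 0 0 0.4 0 0 0; 0 0 0.1 0 0 0; 0 0 0 0 0 0; 0 0 0 0 0 0"
}}

```text
t: 12.1
tcp_pos: [0.6309, 0.1037, 0.0376]
eef_rot: [0.179, 0.984, -0.0, 0.0]
ft_force: [0.5, -0.2, -1.8]
gripper_width: 0.0461
gripper_force: 62.9
```

Emit:
{"method": "play_rows", "body": {
  "deltas": "0 0 0.06 0 0 0; 0 0 0.03 0 0 0; 0 0 0 0 0 0"
}}

```text
t: 12.48
tcp_pos: [0.6311, 0.1038, 0.0362]
eef_rot: [0.179, 0.984, 0.0, 0.001]
ft_force: [-13.0, -0.8, 25.7]
gripper_width: 0.0457
gripper_force: 65.9
```

Emit:
{"method": "play_rows", "body": {
  "deltas": "0 0 -0.04 0 0 0; 0 0 0 0 0 0; 0 0 0 0 0 0; 0 0 0 0 0 0",
  "claw": 85
}}

```text
t: 12.98
tcp_pos: [0.6308, 0.1037, 0.0355]
eef_rot: [0.179, 0.984, -0.0, -0.0]
ft_force: [0.1, -0.3, -0.1]
gripper_width: 0.0854
gripper_force: 0.0
```

Emit:
{"method": "play_rows", "body": {
  "deltas": "0 0 -0.8 0 0 0; 0 0 -1 0 0 0; 0 0 -0.8 0 0 0; 0 0 0 0 0 0"
}}

```text
t: 13.48
tcp_pos: [0.6319, 0.1038, 0.1424]
eef_rot: [0.179, 0.984, 0.0, 0.002]
ft_force: [-0.4, -0.1, -0.6]
gripper_width: 0.0848
gripper_force: 0.0
```

Run:
```python
from h import *
c=cam('wrist');im=manip.camera('wrist');cv2.imwrite('pics/w6.png',im[:,:,::-1])
m=blob(im,(0,0,120),(180,80,255),proj(c,[[.631,.103,.047]])[0],22);print(m.sum(),cen(m),ray(c,cen(m),.047))
plan(.6455,-.0881,.13,73.8)
```

```text
484 [276.19421488 212.51446281] [0.63042521 0.10496712]
cur [0.6312 0.1038 0.1405] yaw 69.3 n 5
-0.41 -0.87 0.05 0.00 0.00 -0.18; -0.39 -0.88 0.05 0.00 0.00 -0.18; -0.38 -0.88 0.05 0.00 0.00 -0.18; -0.36 -0.89 0.05 0.00 0.00 -0.18; -0.35 -0.90 0.05 0.00 0.00 -0.18
```

The speaker is seated within 3 mm of centre. Next is the terminal block.

Emit:
{"method": "play_rows", "body": {
  "deltas": "-0.41 -0.87 0.05 0 0 -0.18; -0.39 -0.88 0.05 0 0 -0.18; -0.38 -0.88 0.05 0 0 -0.18; -0.36 -0.89 0.05 0 0 -0.18; -0.35 -0.90 0.05 0 0 -0.18"
}}

```text
t: 14.15
tcp_pos: [0.6447, -0.0892, 0.1282]
eef_rot: [0.14, 0.99, 0.0, -0.001]
ft_force: [-0.1, 0.6, -0.1]
gripper_width: 0.0848
gripper_force: 0.0
```

Emit:
{"method": "play_rows", "body": {
  "deltas": "0 0 0 0 0 0; 0 0 0 0 0 0"
}}

```text
t: 14.4
tcp_pos: [0.6448, -0.0877, 0.1287]
eef_rot: [0.141, 0.99, 0.0, -0.001]
ft_force: [0.9, -0.8, 0.0]
gripper_width: 0.0854
gripper_force: 0.0
```

Run:
```python
from h import *
c=cam('wrist');im=manip.camera('wrist');cv2.imwrite('pics/w7.png',im[:,:,::-1])
u=proj(c,[[.6455,-.0881,.013]])[0];m=blob(im,(40,80,20),(88,255,255),u,70);m=cv2.morphologyEx(m.astype(np.uint8),cv2.MORPH_CLOSE,np.ones((9,9)))
P=np.r_[box(.064,.024,0,.02),box(.064,.018,.02,.026)];f=fit(c,m,P,.02);print(u,m.sum(),np.round(f,4))
plan(f[0],f[1],.023,f[2]-90)
```

```text
[275.50981476 208.01031231] 2430 [ 6.455000e-01 -8.700000e-02  1.637973e+02  1.468680e+01]
cur [ 0.645  -0.0873  0.129 ] yaw 73.8 n 3
-0.00 0.00 0.88 0.00 -0.00 0.00; -0.00 0.00 0.88 0.00 -0.00 0.00; -0.00 0.00 0.88 0.00 -0.00 0.00
```

View pics/w7.png

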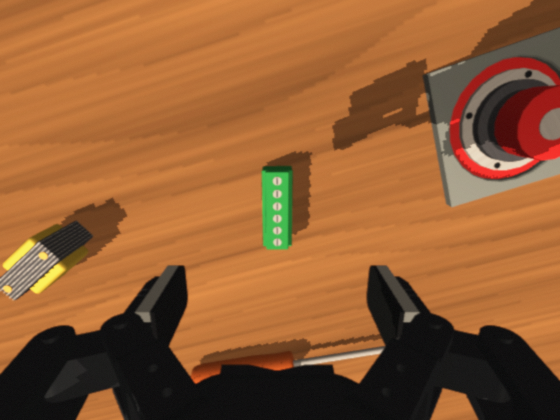

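The terminal block at (277,207) is aligned and centred between the fingers.

Emit:
{"method": "play_rows", "body": {
  "deltas": "0 0 0.88 0 0 0; 0 0 0.88 0 0 0; 0 0 0.88 0 0 0; 0 0 0 0 0 0"
}}

```text
t: 14.95
tcp_pos: [0.6437, -0.0867, 0.0217]
eef_rot: [0.14, 0.99, 0.0, -0.002]
ft_force: [0.1, -0.3, -0.0]
gripper_width: 0.0852
gripper_force: 0.0
```

Emit:
{"method": "play_rows", "body": {
  "deltas": "0 0 0 0 0 0; 0 0 0 0 0 0; 0 0 0 0 0 0; 0 0 0 0 0 0; 0 0 0 0 0 0",
  "claw": 10,
  "newtons": 45
}}

```text
t: 15.58
tcp_pos: [0.6456, -0.0882, 0.0252]
eef_rot: [0.141, 0.99, -0.0, 0.001]
ft_force: [-1.1, 0.9, 8.2]
gripper_width: 0.0228
gripper_force: 44.5
```

Emit:
{"method": "play_rows", "body": {
  "deltas": "0 0 -0.5 0 0 0; 0 0 -0.75 0 0 0; 0 0 -1 0 0 0; 0 0 0 0 0 0"
}}

```text
t: 16.08
tcp_pos: [0.6467, -0.0884, 0.119]
eef_rot: [0.141, 0.99, -0.0, 0.003]
ft_force: [-0.3, 0.1, -1.0]
gripper_width: 0.0228
gripper_force: 44.5
```

Run:
```python
from h import *
s=manip.state();print(s['gripper_width'],s['gripper_force'],s['ft_force'])
c=cam('wrist');im=manip.camera('wrist');cv2.imwrite('pics/w8.png',im[:,:,::-1])
plan(.626,.279,.12,95.5)
```

```text
0.02278372003784127 44.48185980319977 [-0.30721709  0.0736852  -0.98587638]
cur [ 0.6459 -0.0882  0.1166] yaw 73.8 n 10
0.30 0.87 -0.01 -0.00 0.00 -0.43; 0.27 0.88 -0.01 -0.00 0.00 -0.43; 0.24 0.89 -0.01 -0.00 0.00 -0.43; 0.20 0.90 -0.01 -0.00 0.00 -0.43; 0.17 0.90 -0.01 -0.00 0.00 -0.43
0.13 0.91 -0.01 -0.00 0.00 -0.43; 0.10 0.91 -0.01 -0.00 0.00 -0.43; 0.07 0.92 -0.01 -0.00 0.00 -0.43; 0.03 0.92 -0.01 -0.00 0.00 -0.43; -0.00 0.92 -0.01 -0.00 0.00 -0.43
```

View pics/w8.png

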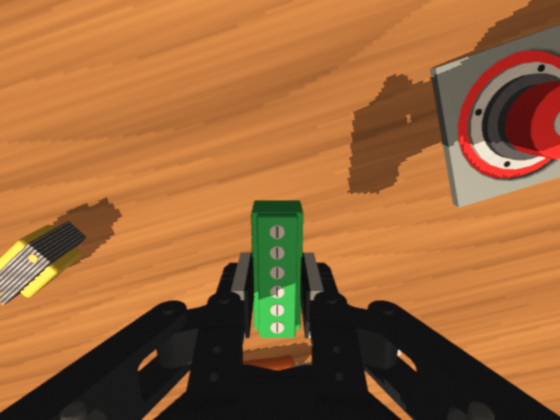

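The terminal is held level, with its row of screws down the column at u=278. Bottom clearance is about 45 mm over the speaker on the way.

Emit:
{"method": "play_rows", "body": {
  "deltas": "0.30 0.87 -0.01 0 0 -0.43; 0.27 0.88 -0.01 0 0 -0.43; 0.24 0.89 -0.01 0 0 -0.43; 0.20 0.90 -0.01 0 0 -0.43; 0.17 0.90 -0.01 0 0 -0.43"
}}

```text
t: 16.75
tcp_pos: [0.6349, 0.0968, 0.1155]
eef_rot: [0.047, 0.999, -0.0, -0.001]
ft_force: [0.2, 0.8, -0.9]
gripper_width: 0.0224
gripper_force: 44.5
```

Emit:
{"method": "play_rows", "body": {
  "deltas": "0.13 0.91 -0.01 0 0 -0.43; 0.10 0.91 -0.01 0 0 -0.43; 0.07 0.92 -0.01 0 0 -0.43; 0.03 0.92 -0.01 0 0 -0.43; 0 0.92 -0.01 0 0 -0.43"
}}

```text
t: 17.38
tcp_pos: [0.6254, 0.2804, 0.1174]
eef_rot: [-0.047, 0.999, -0.0, -0.001]
ft_force: [0.8, -0.3, -0.7]
gripper_width: 0.0224
gripper_force: 44.5
```

Emit:
{"method": "play_rows", "body": {
  "deltas": "0 0 0.8 0 0 0; 0 0 0.6 0 0 0; 0 0 0 0 0 0; 0 0 0 0 0 0"
}}

```text
t: 17.88
tcp_pos: [0.6262, 0.2793, 0.0629]
eef_rot: [-0.046, 0.999, 0.0, 0.0]
ft_force: [0.0, -0.1, 0.8]
gripper_width: 0.0226
gripper_force: 44.5
```

Run:
```python
from h import *
c=cam('wrist');im=manip.camera('wrist');cv2.imwrite('pics/w9.png',im[:,:,::-1])
plan(.626,.279,.032,95.5)
```

```text
cur [0.6264 0.2794 0.0633] yaw 95.3 n 1
0.01 -0.01 0.78 0.00 0.01 -0.04
```

View pics/w9.png

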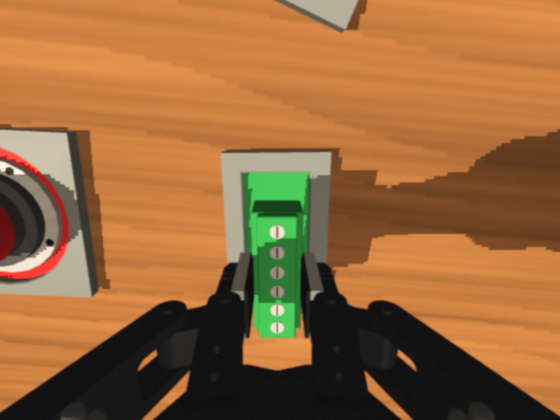

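The terminal lines up with the green recess, both centred near u=277. I'll lower it.

Emit:
{"method": "play_rows", "body": {
  "deltas": "0 0 0.45 0 0 0; 0 0 0.3 0 0 0; 0 0 0.05 0 0 0; 0 0 0 0 0 0; 0 0 0 0 0 0"
}}

```text
t: 18.55
tcp_pos: [0.6262, 0.2794, 0.0306]
eef_rot: [-0.046, 0.999, 0.0, 0.0]
ft_force: [0.1, 0.2, -1.0]
gripper_width: 0.0228
gripper_force: 44.5
```

Emit:
{"method": "play_rows", "body": {
  "deltas": "0 0 0.07 0 0 0; 0 0 0.03 0 0 0; 0 0 0 0 0 0"
}}

```text
t: 18.92
tcp_pos: [0.6263, 0.2795, 0.0281]
eef_rot: [-0.047, 0.999, 0.0, 0.001]
ft_force: [-7.1, -3.4, 19.9]
gripper_width: 0.023
gripper_force: 46.9
```

Emit:
{"method": "play_rows", "body": {
  "deltas": "0 0 -0.04 0 0 0; 0 0 0 0 0 0; 0 0 0 0 0 0; 0 0 0 0 0 0",
  "claw": 80
}}

```text
t: 19.42
tcp_pos: [0.6259, 0.2793, 0.0275]
eef_rot: [-0.046, 0.999, -0.0, -0.0]
ft_force: [-0.1, -0.3, -0.3]
gripper_width: 0.0798
gripper_force: 0.0
```

Emit:
{"method": "play_rows", "body": {
  "deltas": "0 0 -0.8 0 0 0; 0 0 -1 0 0 0; 0 0 -0.8 0 0 0; 0 0 0 0 0 0"
}}

```text
t: 19.92
tcp_pos: [0.6269, 0.2797, 0.1346]
eef_rot: [-0.047, 0.999, 0.001, 0.002]
ft_force: [0.7, -0.4, -0.9]
gripper_width: 0.0801
gripper_force: 0.0
```

Run:
```python
from h import *
c=cam('wrist');im=manip.camera('wrist');cv2.imwrite('pics/w10.png',im[:,:,::-1])
plan(.632,-.281,.13,25.3)
```

```text
cur [0.6262 0.2795 0.1326] yaw 95.3 n 15
0.08 -0.93 0.00 0.00 0.00 0.93; 0.00 -0.93 0.00 0.00 0.00 0.93; -0.07 -0.93 0.00 0.00 0.00 0.93; -0.15 -0.92 0.00 0.00 0.00 0.93; -0.22 -0.91 0.00 0.00 0.00 0.93
-0.30 -0.89 0.00 0.00 0.00 0.93; -0.37 -0.86 0.00 0.00 0.00 0.93; -0.44 -0.83 0.00 0.00 0.00 0.93; -0.50 -0.79 0.00 0.00 0.00 0.93; -0.57 -0.74 0.00 0.00 0.00 0.93
-0.62 -0.69 0.00 0.00 0.00 0.93; -0.68 -0.64 0.00 0.00 0.00 0.93; -0.73 -0.58 0.00 0.00 0.00 0.93; -0.77 -0.52 0.00 0.00 0.00 0.93; -0.81 -0.46 0.00 0.00 0.00 0.93
```

View pics/w10.png

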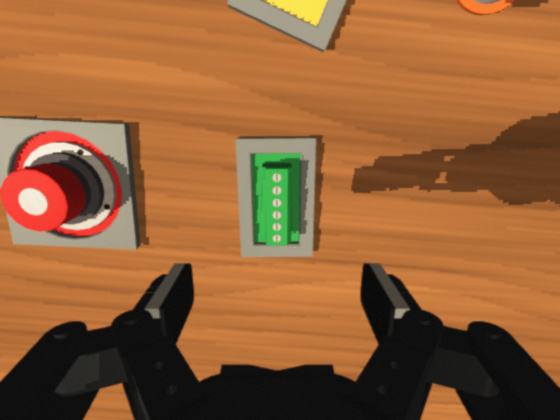

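The terminal (277,207) sits flat in the green recess, and the speaker is seated too. Next is the transformer.

Emit:
{"method": "play_rows", "body": {
  "deltas": "0.08 -0.93 0 0 0 0.93; 0 -0.93 0 0 0 0.93; -0.07 -0.93 0 0 0 0.93; -0.15 -0.92 0 0 0 0.93; -0.22 -0.91 0 0 0 0.93",
  "claw": 85
}}

```text
t: 20.6
tcp_pos: [0.6269, 0.0916, 0.1303]
eef_rot: [0.157, 0.988, -0.0, -0.001]
ft_force: [0.1, -0.4, 0.4]
gripper_width: 0.0851
gripper_force: 0.0
```

Emit:
{"method": "play_rows", "body": {
  "deltas": "-0.30 -0.89 0 0 0 0.93; -0.37 -0.86 0 0 0 0.93; -0.44 -0.83 0 0 0 0.93; -0.50 -0.79 0 0 0 0.93; -0.57 -0.74 0 0 0 0.93"
}}

```text
t: 21.22
tcp_pos: [0.6293, -0.0957, 0.1303]
eef_rot: [0.353, 0.936, -0.0, -0.001]
ft_force: [1.4, 0.4, 0.1]
gripper_width: 0.085
gripper_force: 0.0
```

Emit:
{"method": "play_rows", "body": {
  "deltas": "-0.62 -0.69 0 0 0 0.93; -0.68 -0.64 0 0 0 0.93; -0.73 -0.58 0 0 0 0.93; -0.77 -0.52 0 0 0 0.93; -0.81 -0.46 0 0 0 0.93"
}}

```text
t: 21.85
tcp_pos: [0.6321, -0.2817, 0.1302]
eef_rot: [0.534, 0.845, -0.0, -0.001]
ft_force: [0.2, -0.7, -0.3]
gripper_width: 0.085
gripper_force: 0.0
```

Emit:
{"method": "play_rows", "body": {
  "deltas": "0 0 0 0 0 0; 0 0 0 0 0 0"
}}

```text
t: 22.1
tcp_pos: [0.6323, -0.2802, 0.1306]
eef_rot: [0.533, 0.846, 0.0, -0.001]
ft_force: [-0.5, -0.0, 0.0]
gripper_width: 0.0851
gripper_force: 0.0
```

Run:
```python
from h import *
c=cam('wrist');im=manip.camera('wrist');cv2.imwrite('pics/w11.png',im[:,:,::-1])
d=manip.regions_of('wrist','transformer')[0];print(d['score'],d['uv'])
f=fit(c,d['pixels'],np.r_[box(.056,.02,0,.046),box(.038,.036,.005,.039)],.03);print(np.round(f,4))
plan(.632,-.281,.027,25.3)
```

```text
0.91 [273.6, 214.3]
[  0.6308  -0.2805 113.6622  64.9689]
cur [ 0.6326 -0.2797  0.1313] yaw 25.7 n 3
-0.01 -0.01 0.87 -0.00 -0.00 0.02; -0.01 -0.01 0.87 -0.00 -0.00 0.02; -0.01 -0.01 0.87 -0.00 -0.00 0.02
```

View pics/w11.png

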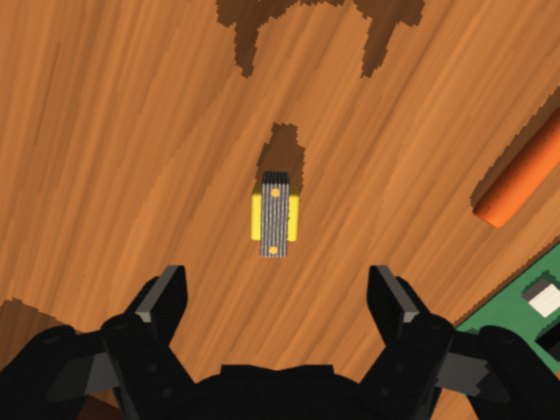

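The transformer at (274,215) is well centred and tilted about 1.5°. I'll descend with a small turn.

Emit:
{"method": "play_rows", "body": {
  "deltas": "0 -0.02 0.87 0 0 0.1; 0 -0.01 0.87 0 0 0.1; 0 0 0.87 0 0 0.1; 0 0 0 0 0 0"
}}

```text
t: 22.7
tcp_pos: [0.6304, -0.2796, 0.0248]
eef_rot: [0.544, 0.839, -0.0, -0.002]
ft_force: [1.3, 0.3, 0.6]
gripper_width: 0.0851
gripper_force: 0.0
```

Emit:
{"method": "play_rows", "body": {
  "deltas": "0 0 0 0 0 0; 0 0 0 0 0 0; 0 0 0 0 0 0; 0 0 0 0 0 0; 0 0 0 0 0 0",
  "claw": 20,
  "newtons": 75
}}

```text
t: 23.32
tcp_pos: [0.6321, -0.2815, 0.0289]
eef_rot: [0.544, 0.839, 0.0, 0.001]
ft_force: [-1.4, -0.1, 8.5]
gripper_width: 0.035
gripper_force: 75.7
```

Emit:
{"method": "play_rows", "body": {
  "deltas": "0 0 -0.5 0 0 0; 0 0 -0.75 0 0 0; 0 0 -1 0 0 0; 0 0 -0.2 0 0 0; 0 0 0 0 0 0"
}}

```text
t: 23.95
tcp_pos: [0.6315, -0.2812, 0.1256]
eef_rot: [0.544, 0.839, -0.0, 0.0]
ft_force: [-0.7, -0.5, -3.4]
gripper_width: 0.0348
gripper_force: 75.5
```

Run:
```python
from h import *
s=manip.state();print(s['gripper_width'],s['gripper_force'],s['ft_force'])
c=cam('wrist');im=manip.camera('wrist');cv2.imwrite('pics/w12.png',im[:,:,::-1])
plan(.4502,.2821,.13,72.5)
```

```text
0.0347811213052042 75.53545117378235 [-0.68995966 -0.51283277 -3.39019161]
cur [ 0.6312 -0.281   0.1244] yaw 24.1 n 15
0.98 0.11 -0.01 -0.00 -0.00 -0.65; 0.97 0.16 -0.01 -0.00 -0.00 -0.65; 0.96 0.22 -0.01 -0.00 -0.00 -0.65; 0.95 0.27 -0.01 -0.00 -0.00 -0.65; 0.93 0.32 -0.01 -0.00 -0.00 -0.65
0.91 0.38 -0.01 -0.00 -0.00 -0.65; 0.89 0.43 -0.01 -0.00 -0.00 -0.65; 0.86 0.48 -0.01 -0.00 -0.00 -0.65; 0.84 0.52 -0.01 -0.00 -0.00 -0.65; 0.80 0.57 -0.01 -0.00 -0.00 -0.65
0.77 0.61 -0.01 -0.00 -0.00 -0.65; 0.74 0.66 -0.01 -0.00 -0.00 -0.65; 0.70 0.70 -0.01 -0.00 -0.00 -0.65; 0.66 0.74 -0.01 -0.00 -0.00 -0.65; 0.61 0.77 -0.01 -0.00 -0.00 -0.65
```

View pics/w12.png

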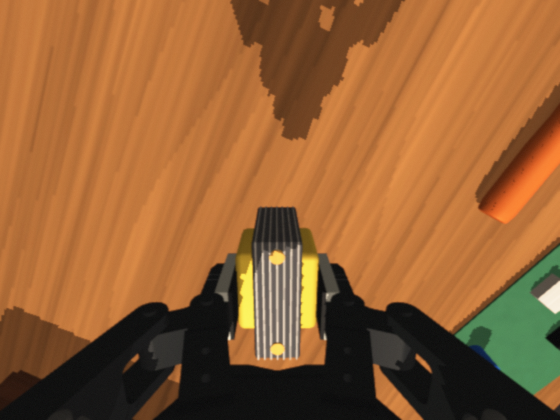

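The transformer is held level, with its core centred at u=277. I'll carry it to the yellow nest.

Emit:
{"method": "play_rows", "body": {
  "deltas": "0.98 0.11 -0.01 0 0 -0.65; 0.97 0.16 -0.01 0 0 -0.65; 0.96 0.22 -0.01 0 0 -0.65; 0.95 0.27 -0.01 0 0 -0.65; 0.93 0.32 -0.01 0 0 -0.65"
}}

```text
t: 24.62
tcp_pos: [0.5698, -0.0924, 0.1257]
eef_rot: [0.419, 0.908, -0.0, -0.001]
ft_force: [0.3, 0.7, -3.2]
gripper_width: 0.0349
gripper_force: 75.3
```

Emit:
{"method": "play_rows", "body": {
  "deltas": "0.91 0.38 -0.01 0 0 -0.65; 0.89 0.43 -0.01 0 0 -0.65; 0.86 0.48 -0.01 0 0 -0.65; 0.84 0.52 -0.01 0 0 -0.65; 0.80 0.57 -0.01 0 0 -0.65"
}}

```text
t: 25.25
tcp_pos: [0.5094, 0.0951, 0.1279]
eef_rot: [0.287, 0.958, -0.0, -0.001]
ft_force: [1.2, 1.1, -3.2]
gripper_width: 0.0345
gripper_force: 75.4
```

Emit:
{"method": "play_rows", "body": {
  "deltas": "0.77 0.61 -0.01 0 0 -0.65; 0.74 0.66 -0.01 0 0 -0.65; 0.70 0.70 -0.01 0 0 -0.65; 0.66 0.74 -0.01 0 0 -0.65; 0.61 0.77 -0.01 0 0 -0.65"
}}

```text
t: 25.88
tcp_pos: [0.4482, 0.2827, 0.1298]
eef_rot: [0.148, 0.989, -0.001, -0.001]
ft_force: [0.5, 0.3, -3.3]
gripper_width: 0.0344
gripper_force: 75.4
```

Emit:
{"method": "play_rows", "body": {
  "deltas": "0 0 0.8 0 0 0; 0 0 0.6 0 0 0; 0 0 0 0 0 0; 0 0 0 0 0 0"
}}

```text
t: 26.38
tcp_pos: [0.4495, 0.2817, 0.0756]
eef_rot: [0.149, 0.989, -0.0, -0.0]
ft_force: [0.0, -0.3, -2.5]
gripper_width: 0.0348
gripper_force: 75.5
```

Run:
```python
from h import *
c=cam('wrist');im=manip.camera('wrist');cv2.imwrite('pics/w13.png',im[:,:,::-1])
plan(.4502,.2821,.037,72.5)
```

```text
cur [0.4497 0.2818 0.076 ] yaw 72.8 n 1
-0.01 0.01 0.98 0.00 0.01 0.06
```

View pics/w13.png

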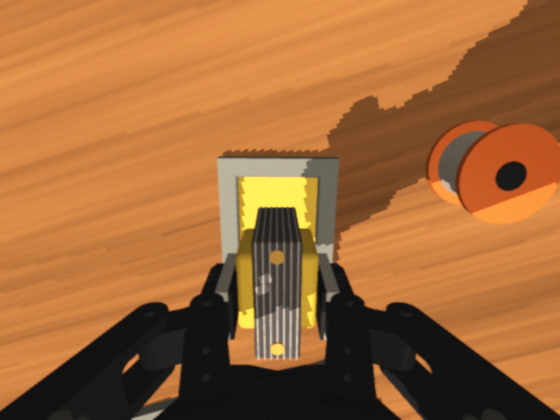

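The transformer is aligned with the yellow recess (278,195). The reel at (500,170) is well clear of the fingers.

Emit:
{"method": "play_rows", "body": {
  "deltas": "0 0 0.5 0 0 0; 0 0 0.4 0 0 0; 0 0 0.1 0 0 0; 0 0 0 0 0 0; 0 0 0 0 0 0"
}}

```text
t: 27.05
tcp_pos: [0.4496, 0.2819, 0.0359]
eef_rot: [0.149, 0.989, 0.0, 0.0]
ft_force: [1.0, 0.2, -2.5]
gripper_width: 0.0345
gripper_force: 75.6
```

Emit:
{"method": "play_rows", "body": {
  "deltas": "0 0 0.07 0 0 0; 0 0 0.03 0 0 0; 0 0 0 0 0 0"
}}

```text
t: 27.42
tcp_pos: [0.4494, 0.2818, 0.0319]
eef_rot: [0.149, 0.989, 0.0, 0.0]
ft_force: [-3.6, -1.7, 7.0]
gripper_width: 0.0346
gripper_force: 77.0
```

Emit:
{"method": "play_rows", "body": {
  "deltas": "0 0 0 0 0 0; 0 0 0 0 0 0; 0 0 0 0 0 0; 0 0 0 0 0 0",
  "claw": 80
}}

```text
t: 27.92
tcp_pos: [0.4493, 0.2817, 0.0312]
eef_rot: [0.149, 0.989, -0.0, -0.0]
ft_force: [0.2, -0.2, 0.5]
gripper_width: 0.0802
gripper_force: 0.0
```

Emit:
{"method": "play_rows", "body": {
  "deltas": "0 0 -0.8 0 0 0; 0 0 -1 0 0 0; 0 0 -1 0 0 0; 0 0 -1 0 0 0; 0 0 0 0 0 0"
}}

```text
t: 28.55
tcp_pos: [0.4503, 0.2822, 0.1863]
eef_rot: [0.149, 0.989, 0.001, 0.002]
ft_force: [0.1, -0.9, -0.7]
gripper_width: 0.0799
gripper_force: 0.0
```

Run:
```python
from h import *
im=manip.camera('wrist');t=manip.camera('top')[110:330,90:470]
t=cv2.resize(t,(484,280));cv2.imwrite('pics/end.png',np.vstack([cv2.resize(im,(373,280)),np.zeros((0,373,3),np.uint8)])[:,:,::-1])
cv2.imwrite('pics/end.png',np.hstack([cv2.resize(im,(315,280)),t])[:,:,::-1])
```

```text
(no output)
```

View pics/end.png

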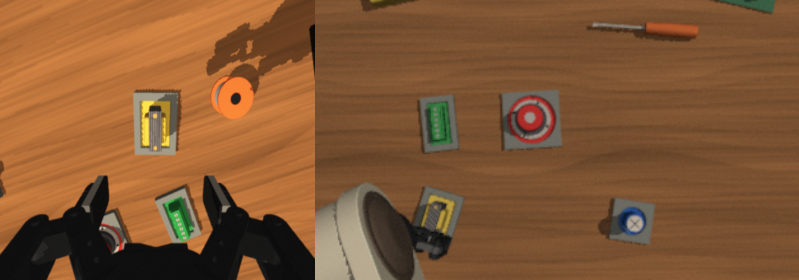

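All four parts sit in their own nests: transformer at (157,125), terminal (438,122), speaker (531,120) and capacitor (634,222). The reel and screwdriver are where they started.

```bash
python3 -c "
from workcell import manip
print(manip.finish_job())"
```

```text
the job is handed in; nothing more can be done
None
```

The job is handed in: all four parts stand upright and released in their matching nests, and the reel and screwdriver were not touched. The arm finished at about 28.6 s of the 99 s allowed; the hand-in call returned no verdict.

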